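# Ease a press-fit bearing cover off its housing with a wedge

## Task

Take the brass double-ended wedge from the tray and work it into the narrow seam under the housing's press-fit cover, a little at a time from its two open ends in turn, until both ends of the cover stand about 5 mm higher than fully seated. Never cock the cover: keep its two ends within 3 mm of each other in height, push gently (under 20 N), move the cover only with the wedge, and leave the loose parts nearby where they are. Then lay the wedge back in the tray, standing on its flat underside.

Things in the scene. Friction and masses are not known exactly. Their poses are not given: they have to be found in the camera images.
- housing: Steel fixture plate 150 (x) by 190 (y) by 15 mm, fixed, axes: z up, y the prying axis; origin: centre of its underside, on the table. On it the housing block, 80 by 160 mm, clamped on packing that is not measured: its centre lies up to 8 mm to either side along y, its flat top (the ledge) 55 to 65 mm above the table. Clamps at the x sides, |y| under 47 mm, up to 75 mm above the table.
- end_left (a joint): Lift of the cover's +y end above fully seated: 0.01 rad = 1 mm. Cover plate: 60 (x) by 100 (y) by 12 mm, boss 6 mm high on top, over the middle of the block; bare ledge 30 mm long before each y end. Cheeks beside it (12 mm high) shut the seam's x sides. Seated, its underside is 3 mm above the ledge: that gap is the seam, 28 mm deep up to a spigot.
- end_right (a joint): Lift of the cover's -y end above fully seated: 0.01 rad = 1 mm. Friction holds each end by itself: about 6 N upwards lifts an end, it stays where it is left, and the other end does not move. Either end may start up to 0.4 mm proud.
- wedge: Loose brass wedge, 0.22 kg, 90 (y) by 24 mm. Origin: centre of its flat underside, z up. Grip block in the middle 20 (x) by 36 (y) by 46 mm high. Blade tips at y = +45 and -45 mm, 1.5 mm thick; the top slopes up 0.3 mm per mm to 9.6 mm at the block. Slid along the ledge it meets a seated lip when 5 mm in, then lifts it 0.3 mm per mm (5 mm lift at 22 mm in), pushed with 8 to 16 N.
- tray: Fixed open grey tray 80 (x) by 150 (y) by 14 mm high, walls 5 mm, floor 5 mm thick. Origin: centre of its underside. The wedge starts in it, roughly along its y.
- vblock: Loose dark steel V-block, 40 by 50 by 34 mm, a bystander. Origin: centre of its underside.
- bush: Loose brass bush, 36 mm across, 28 mm high, a bystander. Origin: centre of its underside.
- screw: Loose screw standing on its black round head (28 mm across), 42 mm high in all, a bystander. Origin: centre of its underside.

How it is judged:
On the way, in this order (a step that is already met when the one before it is completed fails the run):
1. the wedge is lifted out of the tray (z of wedge in the frame of tray above 0.03 m), for 0.1 s.
2. one end of the cover has been lifted by the wedge to 1.5 mm above its seat (value of joint any of end_left, end_right above 0.015 rad), for 0.1 s.
3. both ends of the cover stand at least 4 mm above their seats (value of joint each of end_left, end_right above 0.04 rad), for 0.2 s.
At the end, for the whole second after the job is handed in: Both ends of the cover stand 4 to 7 mm above fully seated (0.04 to 0.07 rad each); the wedge lies released and at rest on its underside on the tray floor (origin within 30 mm of the tray centre in x, 45 mm in y, under 9 mm above the tray's underside, upright within 0.1 rad) (all of step 3 and value of joint each of end_left, end_right below 0.07 rad and x of wedge in the frame of tray between -0.03 and 0.03 m and y of wedge in the frame of tray between -0.045 and 0.045 m and z of wedge in the frame of tray below 0.009 m and angle between wedge's own z axis and vertical below 0.1 rad and linear speed of wedge below 0.02 m/s); the robot touches nothing.
It fails at once if the cover is cocked: one end is 3.3 to 3.8 mm or more higher than the other ((value of joint end_left below 0.005 rad and value of joint end_right above 0.038 rad) or (value of joint end_left below 0.01 rad and value of joint end_right above 0.043 rad) or (value of joint end_left below 0.015 rad and value of joint end_right above 0.048 rad) or (value of joint end_left below 0.02 rad and value of joint end_right above 0.053 rad) or (value of joint end_left below 0.025 rad and value of joint end_right above 0.058 rad) or (value of joint end_left below 0.03 rad and value of joint end_right above 0.063 rad) or (value of joint end_left below 0.035 rad and value of joint end_right above 0.068 rad) or (value of joint end_right below 0.005 rad and value of joint end_left above 0.038 rad) or (value of joint end_right below 0.01 rad and value of joint end_left above 0.043 rad) or (value of joint end_right below 0.015 rad and value of joint end_left above 0.048 rad) or (value of joint end_right below 0.02 rad and value of joint end_left above 0.053 rad) or (value of joint end_right below 0.025 rad and value of joint end_left above 0.058 rad) or (value of joint end_right below 0.03 rad and value of joint end_left above 0.063 rad) or (value of joint end_right below 0.035 rad and value of joint end_left above 0.068 rad)).
It fails at once if the wedge is pressed on the housing and cover with more than 40 N in all (contact force between wedge and housing above 40 N).
It fails at once if the robot itself pushes on the housing or cover (more than 5 N) (contact force between any of the arm, the fingers and housing above 5 N).
It fails at once if a bystander is moved by more than 15 mm (distance of any of vblock, bush, screw from where it was at the start of the episode above 0.015 m).
It also fails if it takes over 72 s, if anything falls off the work surface, if the arm or the gripper's body presses on something with over 40 N, if the wrist force passes 120 N, or if a joint passes its speed limit or range.

## Robot

A 7-joint arm with a two-finger parallel gripper is mounted at the origin on the work surface. World frame = base frame: x ahead of the robot, y to its left, z up, the work surface at z = 0. Lengths are in m, angles in rad, forces in N, time in s.
With the tool pointing down it reaches from about 0.4 to 0.85 m from the base axis. Payload 4.5 kg.
Tool frame: the origin (TCP) lies where the fingers leave the gripper's body, on its centre line; the fingertips stand 64 mm ahead of it and the grasp point (between the pads) lies 45 mm ahead of it; z points along the fingers, y is the direction in which the jaws open and shut (so a half turn about z gives the same grasp; the last joint's range is limited). The gripper opens to 88 mm and grips with 3 to 60 N. Pads are 18 mm wide; open, the fingers measure 123 mm over their backs; the gripper's body (75 mm by 187 mm) begins 45 mm behind the grasp point.
Start: joints at [-1.183, 0.689, -0.195, 1.565, 0.157, 0.902, -0.215], TCP at [0.217, 0.586, 0.303] pointing down, gripper open.
Joint ranges: [-3.01, 3.01], [-0.46, 2.08], [-1.47, 1.51], [0.13, 2.56], [-1, 4.14], [0.04, 2.09], [-2.66, 2.66]. Speed limits (rad/s): [2.57, 2.57, 3.14, 3.14, 3.14, 3.14, 3.14].

## Interface

Orientations are given as a unit quaternion [x, y, z, w].
In Python, from plant import monitor, snapshot, workorder, finder gives the robot as it stands.
- The arm moves only by the tool carry_out, never from a script. Its argument "motion" is one flat list of numbers, 6 for each row, row after row: the shift along the tool's x, y, z in cm, then the turn, a rotation vector about the tool's x, y, z in rad. In form: [x, y, z, rx, ry, rz, x, y, z, rx, ry, rz, ...]. A call has 1 to 8 rows; each row shifts and turns the commanded pose from where the row before left it, along the tool's axes as they then stand; what a row does not reach is not made up. A row lasts 1/8 s, in which the tool goes at most 62.5 mm and 10.7 degrees, less where a joint would pass 70% of its speed; a pose out of reach is approached as far as the arm can. A call with a gripper value outside its range is refused whole. "hand" is the finger opening in cm, from 0 to 8.81, set as the call begins (left out, the last holds). The fingers move at their own pace and stop on an object; "grip_force" is the grip in N (left out, the last holds). Time passes only in rows, so rows that do not move let the fingers close. It gives the time, the measured TCP pose, the force and the opening at its end, in the units of the state.
- monitor.get_state(): the state, without advancing time (a new reading comes with each control period).
- snapshot(name): name is "scene" or "top" or "wrist"; returns a dict with "frame" (480x640x3 uint8, red, green, blue), "range_z" (480x640 float32, m along the optical axis (not along the pixel's ray), 0 where there is no reading), "fx", "fy", "cx", "cy" (pixels), "rvec" (rotation vector, rad) and "tvec" (3), from world to camera coordinates, as OpenCV has them; the wrist camera has in their place "hand_eye" (4x4, takes a point from camera to tool coordinates, whose origin is the TCP and whose axes are the flange's). Camera axes: x right, y down, z forward; pixel columns grow to the right and rows downward; lengths in m; the calibration is good to about 2 mm. A picture is of the moment at which its call begins: read the wrist's pose just before it.
- workorder.finish_job(): hands the job in, once; it reports no verdict.
Trained networks look in a picture, given as the dict that the camera call returned (one of the last four; its "shot" number tells which), for a name from the list of things; names that differ only in an ending like _2 or _b are one class to them, and where a whole thing is asked for, a point or a joint stands for the part that bears it (a point fixed in the world has none). Each returns a list of dicts, best first, with "p" (0 to 1); they miss things now and then, are a little off and sometimes report something else, mostly with a low value. They report only what shows in the picture. A call takes as long as a camera call.
- finder.masks_of(picture, thing): "pixels" (480x640 bool, what is visible of it) and "extent" ([left, top, right, bottom] in pixels, round what is visible of it).
The state is a dict: "clock": time; "q": joint angles; "qd": joint speeds; "joint_torque": joint torques, N m; "tool_pos": TCP position; "eef_rot": TCP orientation; "contact_force": force on the tool from outside, world axes, zero at the start; "moment": the same for the moment, N m; "opening": opening from 0.0 (shut) to 1.0 (fully open).
Only numpy, scipy, OpenCV 4.12 (cv2) and the standard library are available. Lean on these libraries where they do the work, as an engineer would, in place of code of your own. Each camera call takes 0.05 s, during which the arm holds its last target. There are 200 camera calls.

## Working session

There is one attempt and no reset: what is moved stays moved. The work goes in short steps, Python scripts to look and compute and a tool call to move; the robot and the scene stay as the last step left them, time stands still between calls to the robot, and variables do not carry over. Pictures are saved under pics/ and viewed, about 8 in all and at most 12, crops included, and the job is handed in when it is done.

Besides the shell and the picture viewer there is one more tool, called after "Emit:" as name(argument=value, ...), one argument or row to a line, values as JSON. carry_out: Moves the arm, as the interface text tells. Its arguments: {"type":"object","properties":{"motion":{"type":"array"},"hand":{"type":"number"},"grip_force":{"type":"number"}},"required":["motion"]}

```bash
mkdir -p pics; ls; cat > h.py <<'E'
import numpy as np, cv2
from scipy.spatial.transform import Rotation as R
from plant import monitor, snapshot, workorder, finder
def T_cam(p, st=None):
    T=np.eye(4)
    if 'hand_eye' in p:
        W=np.eye(4); W[:3,:3]=R.from_quat(st['eef_rot']).as_matrix(); W[:3,3]=st['tool_pos']
        return W@np.array(p['hand_eye'])
    T[:3,:3]=cv2.Rodrigues(np.array(p['rvec'],float))[0]; T[:3,3]=np.array(p['tvec']).ravel()
    return np.linalg.inv(T)
def cloud(p, st=None):
    z=p['range_z'].astype(float); v,u=np.mgrid[:480,:640]
    P=np.stack([(u-p['cx'])/p['fx']*z,(v-p['cy'])/p['fy']*z,z],-1)
    T=T_cam(p,st); W=P@T[:3,:3].T+T[:3,3]; W[z<=0]=np.nan
    return W
def save(n,p,crop=None,k=1):
    im=p['frame'][...,::-1]
    if crop: im=im[crop[1]:crop[3],crop[0]:crop[2]]
    cv2.imwrite('pics/'+n,cv2.resize(im,None,fx=k,fy=k,interpolation=cv2.INTER_CUBIC))
E
python3 - <<'E'
from h import *
st=monitor.get_state(); print(st)
for n in ('top','scene'):
    p=snapshot(n); save(n+'0.png',p); W=cloud(p)
    for t in ('housing','end_left','wedge','tray','vblock','bush','screw'):
        r=finder.masks_of(p,t)
        for m in r[:1]:
            q=W[m['pixels']]; q=q[~np.isnan(q[:,0])]
            print(n,t,round(m['p'],2),m['extent'],np.round(np.percentile(q,[2,50,98],axis=0),3).tolist(), [np.round(x,3) for x in cv2.minAreaRect(q[:,:2].astype(np.float32)*1000)])
E
```

```text
pics
{'clock': 0.0, 'q': array([-1.18317648,  0.68999804, -0.19454758,  1.5663762 ,  0.15729251,
        0.90250593, -0.21513237]), 'qd': array([-0.00083424,  0.00024841, -0.00098984,  0.00236166,  0.00077583,
        0.00086002, -0.00166014]), 'joint_torque': array([-3.18226375e-04, -5.27551782e+01, -1.26686364e+00, -1.53421819e+01,
       -5.25698124e-02,  6.36281096e-03,  1.70594690e-04]), 'tool_pos': array([0.21638903, 0.58577427, 0.30189344]), 'eef_rot': array([ 1.75950456e-01,  9.84398568e-01, -9.40459613e-04, -1.11406673e-04]), 'contact_force': array([0.00526505, 0.90583882, 0.25826139]), 'moment': array([-0.01286151,  0.05679964,  0.03571349]), 'opening': 1.0011790836441183}
top housing 0.83 [120.7, 246.2, 271.9, 382.7] [[0.484, 0.086, 0.012], [0.563, 0.175, 0.055], [0.651, 0.273, 0.079]] [array([567.37, 183.27]), array([194.716, 171.276]), np.float64(70.824)]
top end_left 0.76 [149.0, 282.8, 231.8, 345.3] [[0.53, 0.132, 0.067], [0.566, 0.179, 0.072], [0.604, 0.23, 0.08]] [array([567.595, 183.129]), array([105.299,  62.178]), np.float64(70.16)]
top wedge 0.7 [376.5, 332.4, 43
[... 1373 characters left out ...]
, [0.528, -0.137, 0.017], [0.539, -0.097, 0.052]] [array([ 495.202, -144.447]), array([80.756, 90.763]), np.float64(12.315)]
scene tray 0.66 [237.1, 157.0, 329.5, 200.3] [[0.471, -0.203, 0.0], [0.528, -0.117, 0.006], [0.568, -0.056, 0.015]] [array([ 518.614, -132.241]), array([ 83.437, 153.584]), np.float64(11.545)]
scene vblock 0.59 [182.3, 264.1, 225.9, 311.0] [[0.746, -0.2, 0.002], [0.771, -0.167, 0.026], [0.795, -0.143, 0.036]] [array([ 757.492, -179.642]), array([74.916, 52.449]), np.float64(61.648)]
scene bush 0.82 [283.3, 296.7, 309.1, 327.2] [[0.756, -0.048, -0.0], [0.775, -0.031, 0.023], [0.789, -0.014, 0.029]] [array([769.121, -35.123]), array([44.568, 38.285]), np.float64(75.002)]
```

View pics/top0.png

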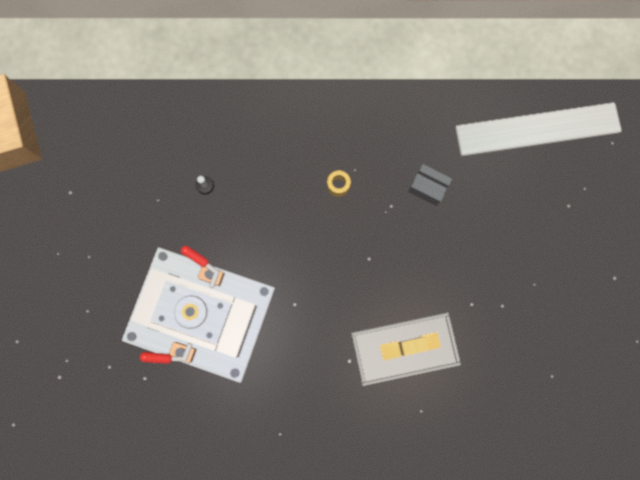

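View pics/scene0.png

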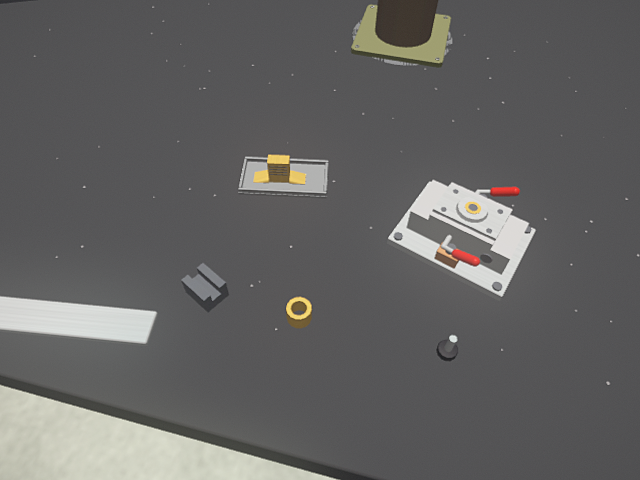

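The top view shows the housing at about (198,314), the tray with the wedge at about (410,347), and the bystanders well off to the far side. The networks agree with it and the sizes match. Next I turn the tool and hover over the wedge.

```bash
cat >> h.py <<'E'
def plan(target, yaw_y, n, st=None, start=None):
    """rows (cm, rad) from the present pose to TCP target, tool down, tool y at yaw_y deg; n rows"""
    st=st or monitor.get_state()
    p=np.array(st['tool_pos']); Rm=R.from_quat(st['eef_rot'])
    if start is not None: p,Rm=start
    a=np.radians(yaw_y); y=np.array([np.cos(a),np.sin(a),0]); z=np.array([0,0,-1.])
    Rt=R.from_matrix(np.stack([np.cross(y,z),y,z],1))
    rv=(Rm.inv()*Rt).as_rotvec()/n; d=(np.array(target)-p)/n; rows=[]
    for i in range(n):
        rows+=[*np.round(Rm.inv().apply(d)*100,2),*np.round(rv,3)]; Rm=Rm*R.from_rotvec(rv)
    print([float(x)+0 for x in rows]); return np.array(target),Rt
E
python3 - <<'E'
from h import *
s=plan((0.48,0.22,0.28),41,8)
plan((0.518,-0.138,0.20),12.4,7,start=s)
E
```

```text
[-4.68, -3.15, 0.28, 0.0, 0.0, 0.063, -4.86, -2.85, 0.28, 0.0, 0.0, 0.063, -5.03, -2.54, 0.28, 0.0, 0.0, 0.063, -5.18, -2.22, 0.28, 0.0, 0.0, 0.063, -5.31, -1.9, 0.28, 0.0, 0.0, 0.063, -5.42, -1.56, 0.28, 0.0, 0.0, 0.063, -5.51, -1.22, 0.28, 0.0, 0.0, 0.063, -5.57, -0.87, 0.28, 0.0, 0.0, 0.063]
[-4.22, -2.95, 1.14, 0.0, 0.0, 0.071, -4.42, -2.64, 1.14, 0.0, 0.0, 0.071, -4.59, -2.32, 1.14, 0.0, 0.0, 0.071, -4.75, -1.98, 1.14, 0.0, 0.0, 0.071, -4.87, -1.64, 1.14, 0.0, 0.0, 0.071, -4.98, -1.29, 1.14, 0.0, 0.0, 0.071, -5.06, -0.93, 1.14, 0.0, 0.0, 0.071]
```

Emit:
carry_out(
  motion=[-4.7, -3.1, 0.3, 0, 0, 0.063, -4.9, -2.8, 0.3, 0, 0, 0.063, -5.0, -2.5, 0.3, 0, 0, 0.063, -5.2, -2.2, 0.3, 0, 0, 0.063, -5.3, -1.9, 0.3, 0, 0, 0.063, -5.4, -1.6, 0.3, 0, 0, 0.063, -5.5, -1.2, 0.3, 0, 0, 0.063, -5.6, -0.9, 0.3, 0, 0, 0.063],
)

```text
clock: 1.8
tool_pos: [0.4813, 0.2195, 0.2789]
eef_rot: [0.417, 0.909, 0.0, 0.0]
contact_force: [0.6, 1.0, 0.3]
opening: 1.001
```

Emit:
carry_out(
  motion=[-4.2, -3.0, 1.1, 0, 0, 0.071, -4.4, -2.6, 1.1, 0, 0, 0.071, -4.6, -2.3, 1.1, 0, 0, 0.071, -4.8, -2.0, 1.1, 0, 0, 0.071, -4.9, -1.6, 1.1, 0, 0, 0.071, -5.0, -1.3, 1.1, 0, 0, 0.071, -5.1, -0.9, 1.1, 0, 0, 0.071, 0, 0, 0, 0, 0, 0],
  hand=5,
)

```text
clock: 2.8
tool_pos: [0.518, -0.1438, 0.2011]
eef_rot: [0.63, 0.776, -0.001, 0.001]
contact_force: [-0.7, 0.7, 0.1]
opening: 0.565
```

```bash
python3 - <<'E'
from h import *
st=monitor.get_state(); print(st['clock'],st['tool_pos'],R.from_quat(st['eef_rot']).as_matrix().round(3).tolist(),st['contact_force'])
p=snapshot('wrist'); save('w1.png',p); W=cloud(p,st); print(np.round(p['hand_eye'],3).tolist())
for t in ('wedge','tray'):
    for m in finder.masks_of(p,t)[:1]:
        q=W[m['pixels']]; q=q[~np.isnan(q[:,0])]; print(t,m['p'],m['extent'],np.percentile(q,[2,50,98],axis=0).round(4).tolist(),cv2.minAreaRect(q[:,:2].astype(np.float32)*1000))
        if t=='wedge':
            b=q[q[:,2]>0.046]; print('block top',len(b),b.mean(0),cv2.minAreaRect(b[:,:2].astype(np.float32)*1000))
plan((0.518,-0.138,0.08),12.4,1)
E
```

```text
2.8 [ 0.51802069 -0.14380312  0.20109924] [[-0.206, 0.979, -0.0], [0.979, 0.206, -0.003], [-0.003, -0.001, -1.0]] [-0.65678808  0.67141312  0.05891544]
[[-0.0, -0.956, -0.293, 0.076], [1.0, -0.0, -0.0, -0.0], [0.0, -0.293, 0.956, -0.081], [0.0, 0.0, 0.0, 1.0]]
wedge 0.64 [307.7, 172.9, 336.0, 277.8] [[0.5024, -0.1782, 0.0055], [0.5172, -0.1238, 0.0356], [0.5331, -0.0948, 0.0511]] ((518.8816528320312, -137.22525024414062), (24.386917114257812, 89.96216583251953), 12.502403259277344)
block top 1343 [ 0.51891521 -0.13683276  0.05001709] ((519.18359375, -137.42291259765625), (19.942541122436523, 36.34492492675781), 12.742931365966797)
tray 0.91 [263.7, 120.7, 371.7, 301.6] [[0.469, -0.2028, 0.0026], [0.5099, -0.1177, 0.0044], [0.5602, -0.0562, 0.0138]] ((516.0643310546875, -133.79652404785156), (85.34253692626953, 157.89920043945312), 11.597412109375)
[-0.09, -0.09, 12.18, 0.0, -0.001, 0.001]
```

View pics/w1.png

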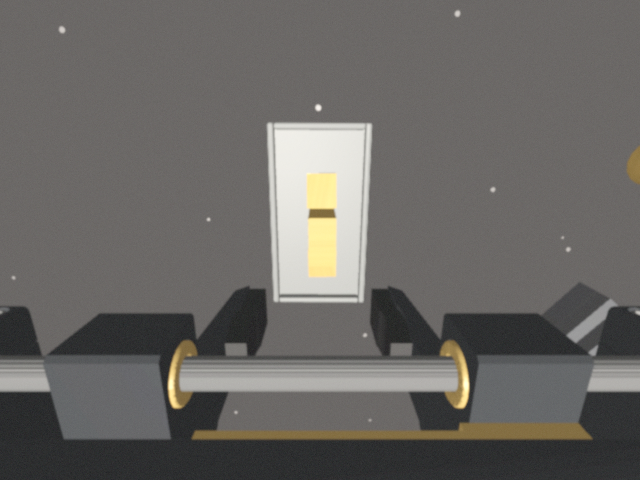

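The wrist picture shows the wedge at about (322,225) in the tray. Its block top measures 20×36 mm at (0.519, −0.137), yaw 12.6°, which agrees with the top view. Next I go down and grip.

Emit:
carry_out(
  motion=[0, 0.1, 4, 0, 0, 0, 0, 0, 4, 0, 0, 0, 0, 0, 2.5, 0, 0, 0, 0, 0, 1.3, 0, 0, 0, 0, 0, 0, 0, 0, 0],
  hand=4,
)

```text
clock: 3.58
tool_pos: [0.5195, -0.1369, 0.0835]
eef_rot: [0.626, 0.78, 0.0, -0.0]
contact_force: [-0.4, -0.6, 0.3]
opening: 0.453
```

Emit:
carry_out(
  motion=[0, 0, 0, 0, 0, 0, 0, 0, 0, 0, 0, 0, 0, 0, 0, 0, 0, 0, 0, 0, 0, 0, 0, 0],
  hand=1,
  grip_force=50,
)

```text
clock: 4.08
tool_pos: [0.5199, -0.1382, 0.0846]
eef_rot: [0.627, 0.779, 0.0, 0.001]
contact_force: [-0.7, 0.8, 6.3]
opening: 0.224
```

```bash
python3 - <<'E'
from h import *
st=monitor.get_state(); print(st['clock'],st['tool_pos'],R.from_quat(st['eef_rot']).as_matrix().round(4).tolist(),st['contact_force'],st['opening'])
E
```

```text
4.075 [ 0.51987517 -0.13819567  0.08459691] [[-0.2142, 0.9768, 0.0014], [0.9768, 0.2142, -0.0001], [-0.0004, 0.0013, -1.0]] [-0.66974561  0.79467457  6.25398453] 0.22410920877325555
```

```bash
python3 - <<'E'
from h import *
s=plan((0.52,-0.138,0.17),12.4,2)
plan((0.533,0.089,0.22),-19.8,5,start=s)
E
```

```text
[0.01, 0.01, -4.27, 0.001, 0.0, 0.0, 0.01, 0.01, -4.27, 0.001, 0.0, 0.0]
[4.38, 1.23, -1.0, 0.0, 0.0, 0.112, 4.49, 0.73, -1.0, 0.0, 0.0, 0.112, 4.54, 0.22, -1.0, 0.0, 0.0, 0.112, 4.54, -0.29, -1.0, 0.0, 0.0, 0.112, 4.48, -0.8, -1.0, 0.0, 0.0, 0.112]
```

Emit:
carry_out(
  motion=[0, 0, -4.3, 0, 0, 0, 0, 0, -4.3, 0, 0, 0, 4.4, 1.2, -1, 0, 0, 0.112, 4.5, 0.7, -1, 0, 0, 0.112, 4.5, 0.2, -1, 0, 0, 0.112, 4.5, -0.3, -1, 0, 0, 0.112, 4.5, -0.8, -1, 0, 0, 0.112, 0, 0, 0, 0, 0, 0],
)

```text
clock: 5.08
tool_pos: [0.5314, 0.0944, 0.2201]
eef_rot: [0.815, 0.579, 0.002, -0.001]
contact_force: [0.4, -0.3, -2.0]
opening: 0.22
```

```bash
python3 - <<'E'
from h import *
snapshot('wrist') # let settle
st=monitor.get_state(); print(st['clock'],st['tool_pos'],R.from_quat(st['eef_rot']).as_matrix().round(4).tolist(),st['contact_force'],st['opening'])
p=snapshot('wrist'); save('w2.png',p); W=cloud(p,st)
np.savez('w2.npz',W=W,frame=p['frame'],depth=p['range_z'])
for t in ('end_left','housing','wedge'):
    for m in finder.masks_of(p,t)[:1]:
        q=W[m['pixels']]; q=q[~np.isnan(q[:,0])]; print(t,m['p'],m['extent'],np.percentile(q,[2,50,98],axis=0).round(4).tolist(),cv2.minAreaRect(q[:,:2].astype(np.float32)*1000))
        h=np.histogram(q[:,2],np.arange(0.0,0.1,0.001)); print([(round(e,3),int(c)) for c,e in zip(*h) if c>200])
E
```

```text
5.125 [0.53106825 0.09105983 0.21980106] [[0.3324, 0.9431, 0.0002], [0.9431, -0.3324, 0.001], [0.001, -0.0002, -1.0]] [-0.90883517 -0.58652203 -1.77911595] 0.2256914964307665
housing 0.94 [182.6, 0.2, 469.2, 230.4] [[0.4869, 0.0908, 0.0128], [0.567, 0.1843, 0.0628], [0.6523, 0.2609, 0.0779]] ((563.8516845703125, 171.4315185546875), (177.69712829589844, 220.97930908203125), 69.9073257446289)
[(np.float64(0.012), 917), (np.float64(0.013), 4509), (np.float64(0.014), 4978), (np.float64(0.015), 1082), (np.float64(0.035), 587), (np.float64(0.036), 499), (np.float64(0.045), 249), (np.float64(0.046), 287), (np.float64(0.048), 210), (np.float64(0.049), 343), (np.float64(0.05), 261), (np.float64(0.053), 213), (np.float64(0.054), 1259), (np.float64(0.055), 2847), (np.float64(0.056), 1203), (np.float64(0.057), 258), (np.float64(0.058), 219), (np.float64(0.059), 207), (np.float64(0.06), 252), (np.float64(0.061), 299), (np.float64(0.062), 251), (np.float64(0.063), 286), (np.float64(0.064), 266), (np.float64(0.065), 367), (np.float64(0.066), 1203), (np.float64(0.067), 2433), (np.float64(0.068), 1221), (np.float64(0.069), 1575), (np.float64(0.07), 5467), (np.float64(0.071), 4520), (np.float64(0.072), 824), (np.float64(0.075), 403), (np.float64(0.076), 1554), (np.float64(0.077), 1595), (np.float64(0.078), 677)]
wedge 0.8 [292.8, 206.7, 342.6, 355.8] [[0.5231, 0.0864, 0.1407], [0.5369, 0.1087, 0.1687], [0.5531, 0.1336, 0.1862]] ((528.09033203125, 84.94291687011719), (105.02003479003906, 43.97378158569336), 69.36284637451172)
[]
```

View pics/w2.png

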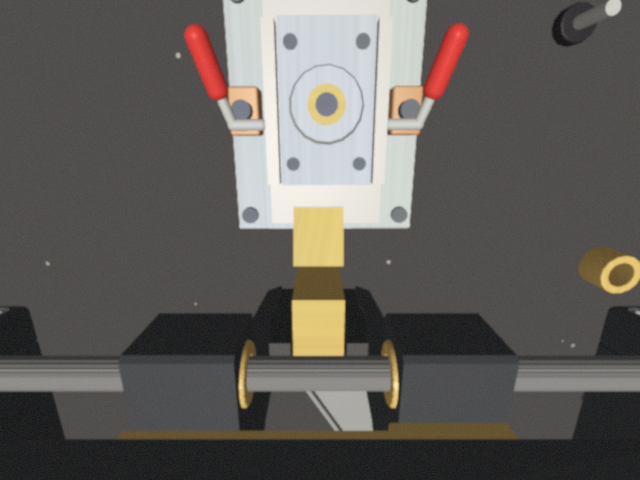

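The wrist view shows the wedge held straight with its tip at about (318,208). The bare −y ledge is at about (325,205), the cover lies at (277–378, 15–185), and the cover axis is nearly vertical in the picture. Next I fit the cover.

```bash
python3 - <<'E'
from h import *
d=np.load('w2.npz'); W=d['W']; z=W[...,2]
m=((z>0.0690)&(z<0.0735)); m[190:]=0; m[:,:255]=0; m[:,400:]=0
m=m.astype(np.uint8); m=cv2.morphologyEx(m,cv2.MORPH_OPEN,np.ones((5,5)))
n,l,s,_=cv2.connectedComponentsWithStats(m); k=1+np.argmax(s[1:,4]); print(s[k])
q=W[l==k]; print(np.median(q,0),cv2.minAreaRect(q[:,:2].astype(np.float32)*1000))
a=np.radians(70.2); ey=np.array([np.cos(a),np.sin(a)]); ex=np.array([ey[1],-ey[0]])
for nm,sel in (('cover',l==k),):
    q=W[sel][:,:2]; print(np.percentile(q@ey,[0.5,1,99,99.5]),np.percentile(q@ex,[0.5,1,99,99.5]))
# z of ledge rows near -y end, cover near -y end, plate
for nm,(u0,v0,u1,v1) in dict(ledge=(345,190,372,215),ledge2=(275,190,290,215),cov=(300,150,350,180),covfar=(300,20,350,40),plate=(245,150,262,200)).items():
    q=W[v0:v1,u0:u1].reshape(-1,3); print(nm,np.nanmedian(q,0).round(4))
# yaw from side edges of cover mask per row
L=[];Rr=[]
for v in range(30,175,3):
    u=np.where(l[v]==k)[0]
    if len(u): L.append(W[v,u[0],:2]);Rr.append(W[v,u[-1],:2])
for e in (L,Rr):
    vx,vy,x0,y0=cv2.fitLine(np.array(e,np.float32),cv2.DIST_HUBER,0,0.01,0.01).ravel(); print('yaw',np.degrees(np.arctan2(vy,vx))%180,(np.array([x0,y0])@ex))
# wedge in hand: tip edge
w=W[206:268,292:344].reshape(-1,3); w=w[(w[:,2]>0.12)]; print('blade x centre/ yaw',cv2.minAreaRect(w[:,:2].astype(np.float32)*1000), np.percentile(w[:,:2]@ey,[1,50,99]),np.median(w[:,:2]@ex))
st=monitor.get_state(); print('tcp',st['clock'],st['tool_pos'][:2]@ey,st['tool_pos'][:2]@ex,st['tool_pos'][2])
E
```

```text
[  276    14   102   171 11359]
[0.56959137 0.19448119 0.07088992] ((568.1473388671875, 181.77841186523438), (100.65829467773438, 60.210205078125), 70.85403442382812)
[0.31355723 0.31409589 0.41285816 0.41316121] [0.44314373 0.44347269 0.50245498 0.50275531]
ledge [0.5693 0.1125 0.0555]
ledge2 [0.5166 0.131  0.0554]
cov [0.5549 0.1471 0.0709]
covfar [0.5808 0.2216 0.0708]
plate [0.4955 0.1554 0.014 ]
yaw 70.78043 0.4434898826403824
yaw 70.77462 0.5026559876739766
blade x centre/ yaw ((541.5162353515625, 121.070068359375), (27.673128128051758, 23.780025482177734), 70.58264923095703) [0.28394244 0.2971574  0.31088045] 0.46848525107365857
tcp 5.325 0.26155688971405733 0.47031602876388334 0.21952307762771736
```

```bash
python3 - <<'E'
from h import *
plan((0.5347,0.0865,0.141),-19.3,3)
E
```

```text
[0.03, 0.12, 2.62, 0.0, 0.0, -0.003, 0.03, 0.12, 2.62, 0.0, 0.0, -0.003, 0.03, 0.12, 2.62, 0.0, 0.0, -0.003]
```

Emit:
carry_out(
  motion=[0, 0.2, 4, 0, 0, -0.009, 0, 0.2, 2.8, 0, 0, 0, 0, 0, 1, 0, 0, 0, 0, 0, 0, 0, 0, 0, 0, 0, 0, 0, 0, 0],
)

```text
clock: 5.95
tool_pos: [0.5357, 0.087, 0.1427]
eef_rot: [0.815, 0.579, 0.001, 0.0]
contact_force: [-0.1, 0.2, -1.9]
opening: 0.221
```

```bash
cat >> h.py <<'E'
C=np.array([0.5681,0.1818]); a_=np.radians(70.7); EY=np.array([np.cos(a_),np.sin(a_)]); EX=np.array([EY[1],-EY[0]])
def rep():
    s=monitor.get_state(); d=s['tool_pos'][:2]-C; f=s['contact_force']
    M=R.from_quat(s['eef_rot']).as_matrix()
    print('t %.2f  y %.2f x %.2f z %.2f mm  Fy %.1f Fx %.1f Fz %.1f  open %.3f yaw %.2f tilt %.3f %.3f'%(s['clock'],d@EY*1e3,d@EX*1e3,s['tool_pos'][2]*1e3,f[:2]@EY,f[:2]@EX,f[2],s['opening'],np.degrees(np.arctan2(M[1,0],M[0,0])),M[0,2],M[1,2]))
E
python3 -c "from h import *;rep()"
```

```text
t 5.95  y -100.18 x 0.77 z 142.65 mm  Fy 0.1 Fx -0.2 Fz -1.9  open 0.221 yaw 70.78 tilt 0.002 0.000
```

Emit:
carry_out(
  motion=[0, 0, 0.2, 0, 0, 0, 0, 0, 0.2, 0, 0, 0, 0, 0, 0.1, 0, 0, 0, 0, 0, 0, 0, 0, 0],
)

```text
clock: 6.45
tool_pos: [0.5351, 0.0873, 0.1367]
eef_rot: [0.815, 0.579, -0.0, -0.0]
contact_force: [0.5, -0.0, -1.4]
opening: 0.219
```

Emit:
carry_out(
  motion=[0, 0, 0.05, 0, 0, 0, 0, 0, 0.05, 0, 0, 0, 0, 0, 0, 0, 0, 0],
)

```text
clock: 6.82
tool_pos: [0.5352, 0.0872, 0.1359]
eef_rot: [0.815, 0.579, 0.0, -0.0]
contact_force: [-0.5, -0.2, -0.1]
opening: 0.222
```

Emit:
carry_out(
  motion=[0, 0, 0.05, 0, 0, 0, 0, 0, 0, 0, 0, 0],
)

```text
clock: 7.08
tool_pos: [0.5351, 0.087, 0.1357]
eef_rot: [0.815, 0.579, 0.0, 0.0]
contact_force: [-1.7, -0.8, 5.7]
opening: 0.226
```

Emit:
carry_out(
  motion=[0, 0, 0.05, 0, 0, 0, 0, 0, 0, 0, 0, 0],
)

```text
clock: 7.32
tool_pos: [0.5351, 0.0869, 0.1355]
eef_rot: [0.815, 0.579, 0.0, 0.0]
contact_force: [-2.3, -0.3, 8.7]
opening: 0.22
```

Emit:
carry_out(
  motion=[0, 0, -0.05, 0, 0, 0, 0.2, 0, 0, 0, 0, 0, 0.2, 0, 0, 0, 0, 0, 0.2, 0, 0, 0, 0, 0, 0.2, 0, 0, 0, 0, 0, 0, 0, 0, 0, 0, 0],
)

```text
clock: 8.07
tool_pos: [0.5378, 0.0928, 0.1358]
eef_rot: [0.816, 0.579, -0.001, 0.001]
contact_force: [-0.8, -4.1, 7.9]
opening: 0.223
```

```bash
python3 -c "from h import *;rep()"
```

```text
t 8.07  y -93.99 x 0.85 z 135.80 mm  Fy -4.2 Fx 0.6 Fz 7.9  open 0.223 yaw 70.69 tilt 0.000 -0.002
```

Emit:
carry_out(
  motion=[0.1, 0, 0, 0, 0, 0, 0.1, 0, 0, 0, 0, 0, 0, 0, 0, 0, 0, 0],
)

```text
clock: 8.45
tool_pos: [0.5385, 0.0944, 0.1358]
eef_rot: [0.816, 0.578, -0.001, 0.001]
contact_force: [-2.0, -5.1, 8.6]
opening: 0.222
```

```bash
python3 -c "from h import *;rep()"
```

```text
t 8.45  y -92.23 x 0.94 z 135.82 mm  Fy -5.4 Fx -0.3 Fz 8.6  open 0.222 yaw 70.68 tilt 0.000 -0.003
```

Emit:
carry_out(
  motion=[0, 0, -0.06, 0, 0, 0, 0, 0, 0, 0, 0, 0],
)

```text
clock: 8.7
tool_pos: [0.5387, 0.0963, 0.1359]
eef_rot: [0.815, 0.579, 0.0, 0.0]
contact_force: [-0.7, -2.5, 3.2]
opening: 0.223
```

```bash
python3 -c "from h import *;rep()"
```

```text
t 8.70  y -90.45 x 0.49 z 135.89 mm  Fy -2.6 Fx 0.1 Fz 3.2  open 0.223 yaw 70.78 tilt 0.001 -0.000
```

Emit:
carry_out(
  motion=[0.1, 0, 0, 0, 0, 0, 0.1, 0, 0, 0, 0, 0, 0, 0, 0, 0, 0, 0],
)

```text
clock: 9.07
tool_pos: [0.539, 0.0979, 0.1359]
eef_rot: [0.815, 0.579, -0.0, 0.0]
contact_force: [-1.1, -4.3, 5.7]
opening: 0.223
```

```bash
python3 -c "from h import *;rep()"
```

```text
t 9.07  y -88.81 x 0.28 z 135.92 mm  Fy -4.4 Fx 0.3 Fz 5.7  open 0.223 yaw 70.77 tilt -0.000 -0.001
```

Emit:
carry_out(
  motion=[0.1, 0, 0, 0, 0, 0, 0.1, 0, 0, 0, 0, 0, 0, 0, 0, 0, 0, 0],
)

```text
clock: 9.45
tool_pos: [0.5392, 0.0984, 0.136]
eef_rot: [0.816, 0.579, -0.001, 0.001]
contact_force: [-2.2, -6.6, 7.1]
opening: 0.226
```

```bash
python3 -c "from h import *;rep()"
```

```text
t 9.45  y -88.27 x 0.26 z 135.97 mm  Fy -6.9 Fx 0.1 Fz 7.1  open 0.226 yaw 70.71 tilt -0.001 -0.003
```

Emit:
carry_out(
  motion=[0.1, 0, 0, 0, 0, 0, 0.1, 0, 0, 0, 0, 0, 0, 0, 0, 0, 0, 0],
)

```text
clock: 9.82
tool_pos: [0.5393, 0.0988, 0.136]
eef_rot: [0.816, 0.578, -0.002, 0.001]
contact_force: [-2.5, -9.2, 9.7]
opening: 0.22
```

```bash
python3 -c "from h import *;rep()"
```

```text
t 9.82  y -87.82 x 0.28 z 136.03 mm  Fy -9.5 Fx 0.7 Fz 9.7  open 0.220 yaw 70.64 tilt -0.002 -0.004
```

Emit:
carry_out(
  motion=[0.1, 0, -0.05, 0, 0, 0, 0.1, 0, 0, 0, 0, 0, 0, 0, 0, 0, 0, 0],
)

```text
clock: 10.2
tool_pos: [0.5395, 0.0994, 0.1362]
eef_rot: [0.816, 0.578, -0.003, 0.001]
contact_force: [-3.8, -11.9, 8.4]
opening: 0.222
```

```bash
python3 -c "from h import *;rep()"
```

```text
t 10.20  y -87.19 x 0.21 z 136.25 mm  Fy -12.5 Fx 0.3 Fz 8.4  open 0.222 yaw 70.57 tilt -0.004 -0.006
```

Emit:
carry_out(
  motion=[0.1, 0, 0, 0, 0, 0, 0.1, 0, 0, 0, 0, 0, 0, 0, 0, 0, 0, 0],
)

```text
clock: 10.58
tool_pos: [0.5396, 0.0999, 0.1363]
eef_rot: [0.817, 0.577, -0.004, 0.002]
contact_force: [-4.2, -15.3, 9.1]
opening: 0.223
```

```bash
python3 -c "from h import *;rep()"
```

```text
t 10.57  y -86.69 x 0.17 z 136.32 mm  Fy -15.8 Fx 1.1 Fz 9.1  open 0.223 yaw 70.51 tilt -0.005 -0.008
```

Emit:
carry_out(
  motion=[0, 0, -0.1, 0, 0, 0, 0, 0, 0, 0, 0, 0, 0, 0, 0, 0, 0, 0],
)

```text
clock: 10.95
tool_pos: [0.5398, 0.1019, 0.1365]
eef_rot: [0.816, 0.578, -0.004, 0.001]
contact_force: [-3.2, -11.7, 0.6]
opening: 0.218
```

```bash
python3 - <<'E'
from h import *
rep(); s=monitor.get_state(); p=snapshot('wrist'); W=cloud(p,s); save('w3.png',p,(240,0,440,300),2); np.savez('w3.npz',W=W)
E
```

```text
t 10.95  y -84.75 x -0.30 z 136.55 mm  Fy -12.1 Fx 0.9 Fz 0.6  open 0.218 yaw 70.61 tilt -0.005 -0.006
```

View pics/w3.png

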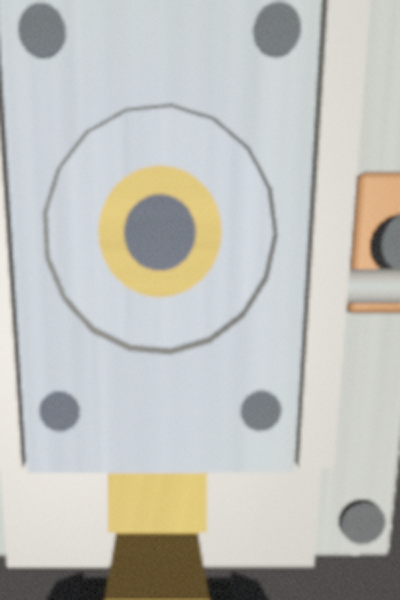

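```bash
cat > cov.py <<'E'
from h import *
def meas(show=None):
    s=monitor.get_state(); p=snapshot('wrist'); W=cloud(p,s); return ana(W)
def ana(W):
    d=(W[...,:2]-C); y=d@EY*1e3; x=d@EX*1e3; z=W[...,2]*1e3
    def med(m): 
        v=z[m]; return (round(float(np.median(v)),2),int(m.sum())) if m.sum()>20 else None
    for sg in (-1,1):
        print('end',sg,'cover',med((abs(x)<24)&(sg*y>36)&(sg*y<46)&(z>64)&(z<82)),'cheek',med((abs(x)>33)&(abs(x)<38)&(sg*y>25)&(sg*y<47)&(z>60)&(z<72)),'ledge',med((abs(x)>15)&(abs(x)<36)&(sg*y>55)&(sg*y<78)&(z>50)&(z<62)))
    pl=(abs(x)>50)&(abs(x)<70)&(z>9)&(z<20); print('plate',med(pl))
    m=(abs(x)<24)&(z>66.5)&(z<76)&(abs(y)<60); print('cover y ext',np.percentile(y[m],[0.3,99.7]).round(2))
    b=(abs(x)<9); 
    return x,y,z
if __name__=='__main__':
    import sys
    x,y,z=ana(np.load(sys.argv[1])['W'])
E
python3 cov.py w2.npz; python3 cov.py w3.npz; python3 - <<'E'
from cov import *
x,y,z=ana(np.load('w3.npz')['W'])
m=(abs(x)<3)
for v in range(225,300,3):
    u=325-5
    print(v,[ (round(float(y[v,u]),1),round(float(z[v,u]),1)) for u in (312,320,330)])
E
```

```text
end -1 cover (70.94, 1106) cheek (67.42, 487) ledge (55.45, 1605)
end 1 cover (70.87, 1510) cheek (67.52, 661) ledge (55.49, 917)
plate (14.13, 8918)
cover y ext [-50.01  49.86]
end -1 cover (71.61, 2386) cheek (67.55, 1078) ledge (55.51, 3494)
end 1 cover (70.99, 1826) cheek (67.49, 1283) ledge None
plate (14.18, 11773)
cover y ext [-49.94  40.58]
end -1 cover (71.61, 2386) cheek (67.55, 1078) ledge (55.51, 3494)
end 1 cover (70.99, 1826) cheek (67.49, 1283) ledge None
plate (14.18, 11773)
cover y ext [-49.94  40.58]
225 [(-45.4, 71.1), (-45.1, 72.3), (-45.1, 72.3)]
228 [(-46.7, 71.6), (-46.5, 72.2), (-46.8, 71.2)]
231 [(-48.0, 71.8), (-48.1, 71.5), (-47.8, 72.6)]
234 [(-49.4, 71.9), (-49.4, 71.9), (-49.1, 72.9)]
237 [(-53.8, 61.5), (-53.9, 61.3), (-53.9, 61.3)]
240 [(-55.1, 62.3), (-55.7, 60.2), (-55.2, 61.8)]
243 [(-56.6, 62.4), (-56.6, 62.2), (-56.4, 62.9)]
246 [(-57.9, 62.8), (-58.2, 62.0), (-57.9, 63.0)]
249 [(-58.9, 64.4), (-59.7, 62.1), (-59.3, 63.3)]
252 [(-60.6, 64.0), (-60.7, 63.7), (-60.9, 63.0)]
255 [(-62.0, 64.4), (-62.2, 63.7), (-62.3, 63.5)]
258 [(-63.0, 65.7), (-63.7, 63.9), (-63.1, 65.6)]
261 [(-64.9, 64.7), (-65.2, 64.0), (-64.5, 65.8)]
264 [(-66.3, 65.1), (-66.4, 65.0), (-66.1, 65.6)]
267 [(-66.8, 67.8), (-67.0, 67.3), (-66.8, 68.0)]
270 [(-66.6, 72.1), (-66.8, 71.6), (-67.0, 71.2)]
273 [(-66.5, 76.1), (-67.1, 74.7), (-66.7, 75.6)]
276 [(-67.1, 78.1), (-66.9, 78.5), (-67.0, 78.5)]
279 [(-67.0, 81.6), (-67.1, 81.6), (-66.8, 82.1)]
282 [(-67.2, 84.5), (-67.0, 84.9), (-67.2, 84.5)]
285 [(-66.8, 88.4), (-67.1, 87.9), (-66.5, 89.2)]
288 [(-66.9, 91.1), (-67.3, 90.4), (-66.8, 91.4)]
291 [(-66.7, 94.4), (-66.6, 94.7), (-67.0, 93.8)]
294 [(-66.8, 97.0), (-66.4, 97.8), (-67.3, 96.0)]
297 [(nan, nan), (-66.8, 99.5), (-66.9, 99.4)]
```

The crop shows the blade under the lip (lip edge at crop row 472, blade at columns 108–207). Depth reads about 1.1–1.5 mm of lift, with the wedge 10 mm in. I continue to about 2.3 mm here.

Emit:
carry_out(
  motion=[0.1, 0, 0, 0, 0, 0, 0.1, 0, -0.02, 0, 0, 0, 0, 0, 0, 0, 0, 0],
)

```text
clock: 11.38
tool_pos: [0.5403, 0.1041, 0.1365]
eef_rot: [0.816, 0.578, -0.004, 0.001]
contact_force: [-3.1, -10.5, 1.0]
opening: 0.225
```

```bash
python3 -c "from h import *;rep()"
```

```text
t 11.38  y -82.52 x -0.59 z 136.55 mm  Fy -11.0 Fx 0.6 Fz 1.0  open 0.225 yaw 70.64 tilt -0.005 -0.005
```

Emit:
carry_out(
  motion=[0.1, 0, 0, 0, 0, 0, 0.05, 0, 0, 0, 0, 0, 0, 0, 0, 0, 0, 0],
)

```text
clock: 11.75
tool_pos: [0.5406, 0.1055, 0.1365]
eef_rot: [0.816, 0.578, -0.004, 0.001]
contact_force: [-2.8, -11.1, -0.0]
opening: 0.22
```

```bash
python3 -c "
from cov import *
rep();meas()"
```

```text
t 11.75  y -81.11 x -0.75 z 136.53 mm  Fy -11.4 Fx 1.0 Fz -0.0  open 0.220 yaw 70.64 tilt -0.006 -0.005
end -1 cover (72.57, 2388) cheek (67.53, 1069) ledge (55.49, 3367)
end 1 cover (71.07, 3247) cheek (67.53, 1540) ledge None
plate (14.14, 12038)
cover y ext [-49.72  44.23]
```

Emit:
carry_out(
  motion=[-0.8, 0, 0, 0, 0, 0, -1.0, 0, 0, 0, 0, 0, -0.8, 0, 0, 0, 0, 0, 0, 0, -2, 0, 0, 0, 0, 0, -2, 0, 0, 0, 0, 0, 0, 0, 0, 0],
)

```text
clock: 12.55
tool_pos: [0.5352, 0.0851, 0.1787]
eef_rot: [0.815, 0.579, 0.002, 0.001]
contact_force: [0.4, -0.0, -1.4]
opening: 0.221
```

```bash
cat >> h.py <<'E'
def goto(y,x,z,n): # housing mm, z TCP mm
    t=C+EY*y/1e3+EX*x/1e3; return plan((t[0],t[1],z/1e3),-19.3,n)
E
python3 -c "
from h import *
rep();goto(103,0,176,4)"
```

```text
t 12.55  y -102.17 x 0.93 z 178.68 mm  Fy 0.1 Fx 0.4 Fz -1.4  open 0.221 yaw 70.82 tilt 0.003 0.001
[5.13, -0.01, 0.08, 0.001, -0.001, 0.001, 5.13, -0.02, 0.08, 0.001, -0.001, 0.001, 5.13, -0.02, 0.07, 0.001, -0.001, 0.001, 5.13, -0.02, 0.07, 0.001, -0.001, 0.001]
```

Emit:
carry_out(
  motion=[5.1, 0, 0, 0, 0, 0, 5.1, 0, 0, 0, 0, 0, 5.1, 0, 0, 0, 0, 0, 5.2, 0, 0, 0, 0, 0, 0, 0, 0, 0, 0, 0, 0, 0, 2, 0, 0, 0, 0, 0, 1.8, 0, 0, 0, 0, 0, 0, 0, 0, 0],
)

```text
clock: 13.55
tool_pos: [0.6009, 0.2763, 0.1374]
eef_rot: [0.816, 0.578, -0.002, -0.0]
contact_force: [1.1, -0.6, -1.5]
opening: 0.221
```

```bash
python3 -c "
from h import *
snapshot('wrist');rep()"
```

```text
t 13.60  y 100.68 x -0.16 z 138.29 mm  Fy -0.5 Fx -0.3 Fz -1.3  open 0.221 yaw 70.70 tilt -0.002 -0.001
```

Emit:
carry_out(
  motion=[0, 0, 0.1, 0, 0, 0, 0, 0, 0.1, 0, 0, 0, 0, 0, 0, 0, 0, 0, 0, 0, 0, 0, 0, 0],
)

```text
clock: 14.1
tool_pos: [0.6017, 0.2786, 0.1377]
eef_rot: [0.815, 0.579, 0.0, -0.0]
contact_force: [-0.5, 0.3, -3.2]
opening: 0.223
```

Emit:
carry_out(
  motion=[0, 0, 0.04, 0, 0, 0, 0, 0, 0, 0, 0, 0],
)

```text
clock: 14.35
tool_pos: [0.6017, 0.2785, 0.1371]
eef_rot: [0.815, 0.579, -0.0, -0.0]
contact_force: [-0.6, -0.2, -2.2]
opening: 0.227
```

Emit:
carry_out(
  motion=[0, 0, 0.04, 0, 0, 0, 0, 0, 0, 0, 0, 0],
)

```text
clock: 14.6
tool_pos: [0.6017, 0.2785, 0.1367]
eef_rot: [0.815, 0.579, -0.0, -0.0]
contact_force: [0.1, 0.4, -2.2]
opening: 0.22
```

Emit:
carry_out(
  motion=[0, 0, 0.06, 0, 0, 0, 0, 0, 0.02, 0, 0, 0, 0, 0, 0, 0, 0, 0],
)

```text
clock: 14.98
tool_pos: [0.6018, 0.2785, 0.1361]
eef_rot: [0.815, 0.579, 0.0, -0.0]
contact_force: [-0.8, 0.5, -0.7]
opening: 0.223
```

Emit:
carry_out(
  motion=[0, 0, 0.04, 0, 0, 0, 0, 0, 0, 0, 0, 0],
)

```text
clock: 15.22
tool_pos: [0.6018, 0.2786, 0.1359]
eef_rot: [0.815, 0.579, 0.0, -0.0]
contact_force: [-0.6, -0.2, 1.7]
opening: 0.221
```

Emit:
carry_out(
  motion=[-0.25, 0, 0, 0, 0, 0, -0.25, 0, 0, 0, 0, 0, -0.25, 0, 0, 0, 0, 0, -0.25, 0, 0, 0, 0, 0, 0, 0, 0, 0, 0, 0],
)

```text
clock: 15.85
tool_pos: [0.5988, 0.269, 0.1359]
eef_rot: [0.815, 0.579, 0.0, 0.0]
contact_force: [1.2, 2.7, 5.4]
opening: 0.226
```

```bash
python3 -c "
from h import *
rep()"
```

```text
t 15.85  y 92.44 x 0.11 z 135.88 mm  Fy 2.9 Fx 0.3 Fz 5.4  open 0.226 yaw 70.79 tilt 0.001 0.000
```

Emit:
carry_out(
  motion=[-0.2, 0, 0, 0, 0, 0, -0.1, 0, 0, 0, 0, 0, 0, 0, 0, 0, 0, 0],
)

```text
clock: 16.23
tool_pos: [0.5978, 0.2666, 0.1359]
eef_rot: [0.815, 0.579, 0.001, -0.0]
contact_force: [1.2, 2.6, 4.9]
opening: 0.224
```

```bash
python3 -c "
from h import *
rep()"
```

```text
t 16.23  y 89.89 x 0.03 z 135.91 mm  Fy 2.8 Fx 0.3 Fz 4.9  open 0.224 yaw 70.82 tilt 0.001 0.001
```

Now I take off a little press and push into the seam.

Emit:
carry_out(
  motion=[-0.1, 0, -0.02, 0, 0, 0, -0.1, 0, 0, 0, 0, 0, -0.1, 0, 0, 0, 0, 0, 0, 0, 0, 0, 0, 0],
)

```text
clock: 16.73
tool_pos: [0.5969, 0.2645, 0.136]
eef_rot: [0.815, 0.58, 0.001, -0.0]
contact_force: [1.7, 4.4, 4.8]
opening: 0.22
```

Emit:
carry_out(
  motion=[-0.1, 0, -0.03, 0, 0, 0, -0.1, 0, -0.02, 0, 0, 0, 0, 0, 0, 0, 0, 0],
)

```text
clock: 17.1
tool_pos: [0.5965, 0.2638, 0.1364]
eef_rot: [0.815, 0.58, 0.002, -0.001]
contact_force: [2.7, 6.5, 2.8]
opening: 0.22
```

```bash
python3 -c "
from h import *
rep()"
```

```text
t 17.10  y 86.75 x -0.28 z 136.37 mm  Fy 7.0 Fx 0.4 Fz 2.8  open 0.220 yaw 70.88 tilt 0.003 0.004
```

Emit:
carry_out(
  motion=[-0.1, 0, -0.01, 0, 0, 0, -0.1, 0, -0.01, 0, 0, 0, -0.1, 0, 0, 0, 0, 0, 0, 0, 0, 0, 0, 0],
)

```text
clock: 17.6
tool_pos: [0.596, 0.263, 0.1367]
eef_rot: [0.814, 0.58, 0.004, -0.001]
contact_force: [4.6, 9.8, -0.1]
opening: 0.224
```

```bash
python3 -c "
from h import *
rep()"
```

```text
t 17.60  y 85.89 x -0.48 z 136.71 mm  Fy 10.8 Fx 1.1 Fz -0.1  open 0.224 yaw 70.95 tilt 0.004 0.007
```

Emit:
carry_out(
  motion=[-0.1, 0, -0.01, 0, 0, 0, -0.1, 0, -0.01, 0, 0, 0, 0, 0, 0, 0, 0, 0],
)

```text
clock: 17.98
tool_pos: [0.595, 0.2609, 0.1367]
eef_rot: [0.814, 0.58, 0.003, -0.001]
contact_force: [4.6, 9.6, -0.2]
opening: 0.224
```

```bash
python3 -c "
from h import *
rep()"
```

```text
t 17.98  y 83.53 x -0.73 z 136.67 mm  Fy 10.6 Fx 1.2 Fz -0.2  open 0.224 yaw 70.94 tilt 0.003 0.006
```

Emit:
carry_out(
  motion=[-0.1, 0, 0, 0, 0, 0, -0.15, 0, 0, 0, 0, 0, -0.15, 0, 0, 0, 0, 0, -0.1, 0, 0, 0, 0, 0, 0, 0, 0, 0, 0, 0],
)

```text
clock: 18.6
tool_pos: [0.5931, 0.2562, 0.1366]
eef_rot: [0.814, 0.58, 0.003, -0.002]
contact_force: [3.3, 10.4, 0.3]
opening: 0.223
```

```bash
cat >> cov.py <<'E'
def scan(name):
    """cover/cheek/ledge heights from a fixed camera"""
    p=snapshot(name); W=cloud(p); return ana(W)
E
python3 -c "
from cov import *
rep();scan('top');scan('scene')"
```

```text
t 18.60  y 78.44 x -1.00 z 136.56 mm  Fy 10.9 Fx -0.3 Fz 0.3  open 0.223 yaw 70.94 tilt 0.003 0.006
end -1 cover (73.65, 246) cheek (68.81, 105) ledge (56.37, 470)
end 1 cover (74.1, 246) cheek (68.39, 108) ledge (56.21, 271)
plate (15.11, 2691)
cover y ext [-51.15  58.68]
end -1 cover (73.52, 153) cheek (68.28, 64) ledge (56.3, 282)
end 1 cover (73.94, 52) cheek (68.44, 53) ledge (56.52, 188)
plate (14.87, 1183)
cover y ext [-50.15  39.66]
```

Emit:
carry_out(
  motion=[-0.15, 0, 0, 0, 0, 0, -0.15, 0, 0, 0, 0, 0, -0.15, 0, 0, 0, 0, 0, -0.05, 0, 0, 0, 0, 0, 0, 0, 0, 0, 0, 0],
)

```text
clock: 19.32
tool_pos: [0.5913, 0.2513, 0.1365]
eef_rot: [0.814, 0.58, 0.003, -0.002]
contact_force: [3.9, 9.2, -0.5]
opening: 0.221
```

```bash
python3 -c "
from cov import *
rep();scan('top');scan('scene')"
```

```text
t 19.32  y 73.28 x -1.03 z 136.48 mm  Fy 9.9 Fx 0.7 Fz -0.5  open 0.221 yaw 70.95 tilt 0.002 0.006
end -1 cover (74.15, 241) cheek (68.56, 106) ledge (56.29, 472)
end 1 cover (75.45, 239) cheek (68.39, 112) ledge (56.35, 164)
plate (14.96, 2632)
cover y ext [-51.22  55.89]
end -1 cover (73.9, 153) cheek (68.16, 59) ledge (56.32, 297)
end 1 cover None cheek (68.27, 43) ledge (56.36, 184)
plate (14.92, 1184)
cover y ext [-50.28  33.83]
```

Emit:
carry_out(
  motion=[-0.1, 0, 0, 0, 0, 0, -0.1, 0, 0, 0, 0, 0, 0, 0, 0, 0, 0, 0],
)

```text
clock: 19.8
tool_pos: [0.5906, 0.2494, 0.1365]
eef_rot: [0.814, 0.58, 0.003, -0.002]
contact_force: [3.5, 10.8, -0.0]
opening: 0.224
```

```bash
python3 -c "
from cov import *
rep();scan('top')"
```

```text
t 19.80  y 71.22 x -1.06 z 136.48 mm  Fy 11.3 Fx -0.3 Fz -0.0  open 0.224 yaw 70.95 tilt 0.002 0.006
end -1 cover (73.83, 243) cheek (68.63, 109) ledge (56.46, 473)
end 1 cover (76.2, 236) cheek (68.42, 108) ledge (56.44, 114)
plate (15.03, 2591)
cover y ext [-51.32  53.68]
```

Emit:
carry_out(
  motion=[1.0, 0, 0, 0, 0, 0, 1.0, 0, 0, 0, 0, 0, 1.4, 0, 0, 0, 0, 0, 0, 0, -2, 0, 0, 0, 0, 0, -2.2, 0, 0, 0, 0, 0, 0, 0, 0, 0],
)

```text
clock: 20.6
tool_pos: [0.6027, 0.2781, 0.1811]
eef_rot: [0.815, 0.579, 0.002, 0.0]
contact_force: [0.3, 0.5, -1.2]
opening: 0.224
```

```bash
python3 -c "
from cov import *
snapshot('top');rep();goto(-102,0,178,4)"
```

```text
t 20.65  y 101.75 x 0.07 z 179.77 mm  Fy -0.2 Fx 0.3 Fz -1.9  open 0.226 yaw 70.81 tilt 0.002 0.001
[-5.09, -0.01, 0.04, 0.0, 0.0, 0.0, -5.09, -0.01, 0.04, 0.0, 0.0, 0.0, -5.09, -0.01, 0.04, 0.0, 0.0, 0.0, -5.09, 0.0, 0.04, 0.0, 0.0, 0.0]
```

Emit:
carry_out(
  motion=[-5.1, 0, 0, 0, 0, 0, -5.1, 0, 0, 0, 0, 0, -5.1, 0, 0, 0, 0, 0, -5.1, 0, 0, 0, 0, 0, 0, 0, 0, 0, 0, 0, 0, 0, 2, 0, 0, 0, 0, 0, 2, 0, 0, 0, 0, 0, 0, 0, 0, 0],
)

```text
clock: 21.65
tool_pos: [0.5339, 0.0857, 0.1374]
eef_rot: [0.815, 0.58, -0.001, -0.001]
contact_force: [0.8, -0.6, -1.6]
opening: 0.221
```

Emit:
carry_out(
  motion=[0, 0, 0.05, 0, 0, 0, 0, 0, 0, 0, 0, 0, 0, 0, 0, 0, 0, 0],
)

```text
clock: 22.02
tool_pos: [0.5345, 0.085, 0.1386]
eef_rot: [0.815, 0.579, 0.0, 0.0]
contact_force: [0.1, 0.4, -1.4]
opening: 0.222
```

```bash
python3 -c "
from cov import *
rep()"
```

```text
t 22.02  y -102.42 x 0.28 z 138.59 mm  Fy 0.4 Fx 0.0 Fz -1.4  open 0.222 yaw 70.81 tilt 0.001 0.000
```

Emit:
carry_out(
  motion=[0, 0, 0.12, 0, 0, 0, 0, 0, 0.1, 0, 0, 0, 0, 0, 0, 0, 0, 0, 0, 0, 0, 0, 0, 0],
)

```text
clock: 22.52
tool_pos: [0.5344, 0.0849, 0.136]
eef_rot: [0.815, 0.579, 0.0, -0.0]
contact_force: [0.2, -0.4, -0.5]
opening: 0.222
```

Emit:
carry_out(
  motion=[0, 0, 0.05, 0, 0, 0, 0, 0, 0, 0, 0, 0],
)

```text
clock: 22.78
tool_pos: [0.5343, 0.0847, 0.1357]
eef_rot: [0.815, 0.579, 0.0, 0.0]
contact_force: [-0.2, -1.3, 4.0]
opening: 0.22
```

Emit:
carry_out(
  motion=[0.3, 0, -0.03, 0, 0, 0, 0.3, 0, 0, 0, 0, 0, 0.3, 0, 0, 0, 0, 0, 0.3, 0, 0, 0, 0, 0, 0.3, 0, 0, 0, 0, 0, 0.2, 0, 0, 0, 0, 0, 0, 0, 0, 0, 0, 0],
)

```text
clock: 23.65
tool_pos: [0.5401, 0.1008, 0.1359]
eef_rot: [0.815, 0.579, 0.0, 0.0]
contact_force: [-0.5, -3.8, 5.5]
opening: 0.227
```

```bash
python3 -c "
from cov import *
rep()"
```

```text
t 23.65  y -85.71 x 0.38 z 135.88 mm  Fy -3.8 Fx 0.7 Fz 5.5  open 0.227 yaw 70.80 tilt 0.000 -0.000
```

Emit:
carry_out(
  motion=[0.2, 0, -0.03, 0, 0, 0, 0.1, 0, -0.02, 0, 0, 0, 0.1, 0, -0.02, 0, 0, 0, 0.1, 0, -0.02, 0, 0, 0, 0, 0, 0, 0, 0, 0],
)

```text
clock: 24.28
tool_pos: [0.5411, 0.1048, 0.1362]
eef_rot: [0.815, 0.579, -0.001, 0.0]
contact_force: [-1.2, -4.9, -1.3]
opening: 0.22
```

```bash
python3 -c "
from cov import *
rep()"
```

```text
t 24.27  y -81.61 x -0.07 z 136.21 mm  Fy -5.0 Fx 0.5 Fz -1.3  open 0.220 yaw 70.77 tilt -0.001 -0.001
```

Emit:
carry_out(
  motion=[0.15, 0, 0, 0, 0, 0, 0.15, 0, 0, 0, 0, 0, 0.15, 0, 0, 0, 0, 0, 0.1, 0, 0, 0, 0, 0, 0, 0, 0, 0, 0, 0],
)

```text
clock: 24.9
tool_pos: [0.5415, 0.1064, 0.1364]
eef_rot: [0.816, 0.578, -0.003, 0.001]
contact_force: [-3.2, -11.7, 4.0]
opening: 0.222
```

```bash
python3 -c "
from cov import *
rep()"
```

```text
t 24.90  y -79.98 x -0.16 z 136.40 mm  Fy -12.1 Fx 0.8 Fz 4.0  open 0.222 yaw 70.59 tilt -0.004 -0.006
```

Emit:
carry_out(
  motion=[0.15, 0, 0, 0, 0, 0, 0.15, 0, 0, 0, 0, 0, 0.1, 0, 0, 0, 0, 0, 0, 0, 0, 0, 0, 0],
)

```text
clock: 25.4
tool_pos: [0.5427, 0.1101, 0.1364]
eef_rot: [0.816, 0.578, -0.004, 0.001]
contact_force: [-3.6, -11.2, 3.7]
opening: 0.224
```

```bash
python3 -c "
from cov import *
rep();scan('top');meas()"
```

```text
t 25.40  y -76.06 x -0.27 z 136.37 mm  Fy -11.8 Fx 0.3 Fz 3.7  open 0.224 yaw 70.59 tilt -0.005 -0.006
end -1 cover None cheek None ledge None
end 1 cover None cheek None ledge None
plate (14.9, 967)Traceback (most recent call last):
  File "<string>", line 3, in <module>
    rep();scan('top');meas()
          ~~~~^^^^^^^
  File "cov.py", line 19, in scan
    p=snapshot(name); W=cloud(p); return ana(W)
                                         ~~~^^^
  File "cov.py", line 11, in ana
    m=(abs(x)<24)&(z>66.5)&(z<76)&(abs(y)<60); print('cover y ext',np.percentile(y[m],[0.3,99.7]).round(2))
                                                                   ~~~~~~~~~~~~~^^^^^^^^^^^^^^^^^
    return _quantile_unchecked(
        a, q, axis, out, overwrite_input, method, keepdims, weights)
    return _ureduce(a,
                    func=_quantile_ureduce_func,
    ...<5 lines>...
                    overwrite_input=overwrite_input,
                    method=method)
    r = func(a, **kwargs)
    result = _quantile(arr,
                       quantiles=q,
    ...<2 lines>...
                       out=out,
                       weights=wgt)
    slices_having_nans = np.isnan(arr[-1, ...])
                                  ~~~^^^^^^^^^
IndexError: index -1 is out of bounds for axis 0 with size 0
```

Emit:
carry_out(
  motion=[0.15, 0, 0, 0, 0, 0, 0.15, 0, 0, 0, 0, 0, 0.05, 0, 0, 0, 0, 0, 0, 0, 0, 0, 0, 0],
)

```text
clock: 25.95
tool_pos: [0.5438, 0.1135, 0.1364]
eef_rot: [0.816, 0.578, -0.004, 0.001]
contact_force: [-4.8, -12.3, 4.0]
opening: 0.22
```

```bash
sed -i '/cover y ext/d' cov.py; python3 -c "
from cov import *
rep();meas()"
```

```text
t 25.95  y -72.52 x -0.32 z 136.36 mm  Fy -13.2 Fx -0.4 Fz 4.0  open 0.220 yaw 70.60 tilt -0.005 -0.006
end -1 cover (75.35, 2332) cheek (67.52, 1005) ledge (55.51, 2310)
end 1 cover (75.51, 4018) cheek (67.53, 1589) ledge (55.56, 499)
plate (14.15, 12933)
```

Emit:
carry_out(
  motion=[-1.0, 0, 0, 0, 0, 0, -1.0, 0, 0, 0, 0, 0, -1.4, 0, 0, 0, 0, 0, 0, 0, -3, 0, 0, 0, 0, 0, -4, 0, 0, 0, 0, 0, 0, 0, 0, 0],
)

```text
clock: 26.75
tool_pos: [0.5362, 0.0857, 0.209]
eef_rot: [0.815, 0.579, 0.003, 0.001]
contact_force: [-0.1, 0.1, -1.4]
opening: 0.221
```

```bash
python3 -c "
from cov import *
snapshot('wrist');rep();meas()
s=plan((0.5195,-0.1375,0.20),12.4,6)
plan((0.5195,-0.1375,0.09),12.4,3,start=s)"
```

```text
t 26.80  y -101.57 x 0.61 z 207.48 mm  Fy -0.1 Fx -0.2 Fz -1.9  open 0.223 yaw 70.81 tilt 0.003 0.001
end -1 cover (75.46, 1289) cheek (67.5, 558) ledge (55.49, 1880)
end 1 cover (75.54, 1831) cheek (67.49, 763) ledge None
plate (14.13, 9117)
[-3.6, 0.99, 0.11, 0.0, 0.0, -0.092, -3.67, 0.66, 0.11, 0.0, 0.0, -0.092, -3.72, 0.32, 0.11, 0.0, 0.0, -0.092, -3.73, -0.03, 0.11, 0.0, 0.0, -0.092, -3.71, -0.37, 0.11, 0.0, 0.0, -0.092, -3.66, -0.71, 0.11, 0.0, 0.0, -0.092]
[0.0, 0.0, 3.67, 0.0, 0.0, 0.0, 0.0, 0.0, 3.67, 0.0, 0.0, 0.0, 0.0, 0.0, 3.67, 0.0, 0.0, 0.0]
```

Both ends are about 4.95–5 mm up, well matched. Now I return the wedge to the tray.

Emit:
carry_out(
  motion=[-3.6, 1.0, 0.1, 0, 0, -0.092, -3.7, 0.7, 0.1, 0, 0, -0.092, -3.7, 0.3, 0.1, 0, 0, -0.092, -3.7, 0, 0.1, 0, 0, -0.092, -3.7, -0.4, 0.1, 0, 0, -0.092, -3.7, -0.7, 0.1, 0, 0, -0.092, 0, 0, 0, 0, 0, 0, 0, 0, 0, 0, 0, 0],
)

```text
clock: 27.85
tool_pos: [0.5197, -0.1368, 0.1995]
eef_rot: [0.626, 0.779, 0.0, -0.001]
contact_force: [1.0, 0.6, -1.6]
opening: 0.223
```

```bash
python3 -c "
from cov import *
rep();s=plan((0.5195,-0.1375,0.09),12.4,3)"
```

```text
t 27.85  y -316.73 x 59.63 z 199.46 mm  Fy 0.8 Fx 0.7 Fz -1.6  open 0.223 yaw 102.43 tilt -0.002 0.002
[-0.03, -0.01, 3.65, -0.001, -0.001, 0.0, -0.03, -0.01, 3.65, -0.001, -0.001, 0.0, -0.02, -0.01, 3.65, -0.001, -0.001, 0.0]
```

Emit:
carry_out(
  motion=[0, 0, 4, 0, 0, 0, 0, 0, 4, 0, 0, 0, 0, 0, 2.5, 0, 0, 0, 0, 0, 0, 0, 0, 0, 0, 0, 0, 0, 0, 0],
)

```text
clock: 28.48
tool_pos: [0.5208, -0.1368, 0.0962]
eef_rot: [0.626, 0.78, 0.0, 0.0]
contact_force: [0.6, -0.7, -1.9]
opening: 0.223
```

Emit:
carry_out(
  motion=[0, 0, 0.3, 0, 0, 0, 0, 0, 0.1, 0, 0, 0, 0, 0, 0, 0, 0, 0],
)

```text
clock: 28.85
tool_pos: [0.5204, -0.1378, 0.092]
eef_rot: [0.626, 0.779, 0.0, 0.0]
contact_force: [-0.7, 0.0, -1.2]
opening: 0.221
```

Emit:
carry_out(
  motion=[0, 0, 0.1, 0, 0, 0, 0, 0, 0, 0, 0, 0],
)

```text
clock: 29.1
tool_pos: [0.5202, -0.1378, 0.0906]
eef_rot: [0.626, 0.779, 0.0, -0.0]
contact_force: [-0.2, 0.2, -1.3]
opening: 0.221
```

Contact should come near z 0.084–0.085.

Emit:
carry_out(
  motion=[0, 0, 0.3, 0, 0, 0, 0, 0, 0.15, 0, 0, 0, 0, 0, 0, 0, 0, 0],
)

```text
clock: 29.48
tool_pos: [0.5201, -0.1377, 0.0859]
eef_rot: [0.626, 0.78, -0.0, -0.0]
contact_force: [0.3, 0.4, -2.5]
opening: 0.222
```

Emit:
carry_out(
  motion=[0, 0, 0.1, 0, 0, 0, 0, 0, 0, 0, 0, 0],
)

```text
clock: 29.72
tool_pos: [0.5203, -0.1377, 0.085]
eef_rot: [0.626, 0.78, 0.0, -0.0]
contact_force: [-0.9, -0.6, -1.5]
opening: 0.222
```

Emit:
carry_out(
  motion=[0, 0, 0.05, 0, 0, 0, 0, 0, 0, 0, 0, 0],
)

```text
clock: 29.98
tool_pos: [0.5203, -0.1377, 0.0846]
eef_rot: [0.626, 0.78, 0.0, 0.0]
contact_force: [-0.5, 0.3, -1.1]
opening: 0.221
```

Touching, or within half a millimetre of it. I lower 0.3 mm more and release. I open only to 4 cm, to stay clear of the tray.

Emit:
carry_out(
  motion=[0, 0, 0.03, 0, 0, 0, 0, 0, 0, 0, 0, 0],
)

```text
clock: 30.22
tool_pos: [0.5203, -0.1377, 0.0846]
eef_rot: [0.626, 0.78, 0.0, 0.0]
contact_force: [-1.2, 0.4, 4.3]
opening: 0.226
```

Emit:
carry_out(
  motion=[0, 0, 0, 0, 0, 0, 0, 0, 0, 0, 0, 0, 0, 0, 0, 0, 0, 0, 0, 0, -1, 0, 0, 0, 0, 0, -3, 0, 0, 0, 0, 0, -5, 0, 0, 0, 0, 0, -4, 0, 0, 0, 0, 0, 0, 0, 0, 0],
  hand=4.2,
)

```text
clock: 31.22
tool_pos: [0.5219, -0.1382, 0.2177]
eef_rot: [0.626, 0.779, 0.002, 0.003]
contact_force: [-0.1, -0.5, 0.5]
opening: 0.478
```

```bash
python3 - <<'E'
from cov import *
snapshot('wrist');s=monitor.get_state();p=snapshot('wrist');W=cloud(p,s);rep();save('w4.png',p)
for t in ('wedge','tray'):
    m=finder.masks_of(p,t)[0]; q=W[m['pixels']]; q=q[~np.isnan(q[:,0])]; print(t,m['p'],np.percentile(q,[2,50,98],axis=0).round(4).tolist(),cv2.minAreaRect(q[:,:2].astype(np.float32)*1000))
    if t=='wedge':
        b=q[q[:,2]>0.045]; print(np.median(b,0),cv2.minAreaRect(b[:,:2].astype(np.float32)*1000))
p=snapshot('top'); W=cloud(p); ana(W); save('top2.png',p)
for t in ('vblock','bush','screw'):
    m=finder.masks_of(p,t)[:1]
    for m in m: print(t,m['extent'],np.nanmedian(W[m['pixels']],0).round(3))
E
```

```text
t 31.32  y -317.40 x 60.27 z 214.62 mm  Fy 1.5 Fx -0.6 Fz -0.7  open 0.479 yaw 102.43 tilt 0.001 -0.000
wedge 0.89 [[0.5016, -0.1779, 0.0042], [0.5181, -0.1229, 0.0218], [0.5367, -0.0939, 0.0511]] ((519.862548828125, -136.29147338867188), (26.15162467956543, 90.2982406616211), 12.415390014648438)
[ 0.51978816 -0.13564266  0.05001769] ((519.9235229492188, -136.8687744140625), (19.961469650268555, 35.976200103759766), 12.8235445022583)
tray 0.94 [[0.4687, -0.2015, 0.0026], [0.5092, -0.1186, 0.0043], [0.5603, -0.0566, 0.0138]] ((515.6404418945312, -132.7325439453125), (85.21697235107422, 157.77711486816406), 11.615493774414062)
end -1 cover (76.4, 243) cheek (68.6, 111) ledge (56.46, 477)
end 1 cover (76.32, 243) cheek (68.18, 108) ledge (56.54, 465)
plate (15.01, 2769)
vblock [405.8, 166.6, 449.4, 209.5] [ 0.763 -0.171  0.03 ]
bush [325.2, 171.7, 348.6, 193.9] [ 0.766 -0.03   0.027]
screw [197.7, 176.9, 213.9, 194.7] [0.765 0.175 0.012]
```

View pics/w4.png

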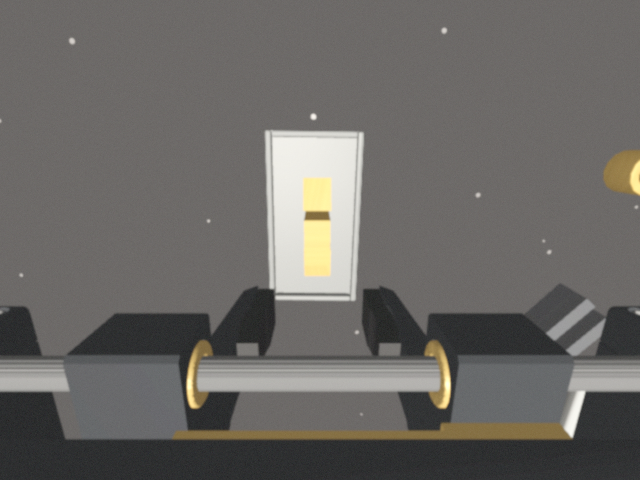

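The picture shows the wedge standing upright in the tray at about (317,227), with the fingers clear of it. Every check agrees, so I hand the job in.

```bash
python3 -c "
from plant import workorder
print(workorder.finish_job())"
```

```text
the job is handed in; nothing more can be done
None
```

I lifted both ends of the cover to about 5 mm with the wedge, put the wedge back in the tray, and handed the job in at about 32 s. Handing in returns no verdict, so these results are my own checks.

- **Insertions:** I worked the wedge in three times, alternating ends: −y to about 2.3 mm, +y to about 5 mm, then −y to about 5 mm. The end-to-end difference peaked at about 2.5 mm.
- **Force:** My readings at the end of each move showed at most about 16 N of push, with at most about 10 N down onto the ledge.
- **Cover height:** The last top picture reads 4.9 mm at −y and 4.8 mm at +y. The wrist picture taken just after withdrawing the wedge read about 5.0 mm at both ends.
- **Wedge:** It stands released and upright in the tray. Its centre is about 6 mm from the tray's centre, and the block top is at the same height as at the start.
- **Bystanders:** The V-block, bush and screw are within 2 mm of where they started.
- **Disagreement:** During the first two pushes, lift worked out from how far the wedge was in ran about 0.3–0.4 mm above what the depth images showed. I relied on the depth images.

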